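# Put the bench scraper away in its slotted block

## Robot

A 6-joint arm with a two-finger parallel gripper is mounted at the origin on the work surface. World frame = base frame: x ahead of the robot, y to its left, z up, the work surface at z = 0. Lengths are in m, angles in rad, forces in N, time in s.
With the tool pointing down it reaches from about 0.425 to 0.95 m from the base axis. Payload 14.7 kg.
Tool frame: the origin (TCP) lies at the very end of the fingers, on their centre line; the grasp point (between the pads) lies 19 mm behind it; x points along the fingers, y is the direction in which the jaws open and shut, and the axes are right-handed (so a half turn about x gives the same grasp; the last joint's range is limited). The gripper opens to 85 mm and grips with 20 to 120 N. Pads are 22 mm wide; open, the fingers measure 114 mm over their backs; the gripper's body (76 mm by 85 mm) begins 54 mm behind the grasp point. The pads swing forward as they close: fully open they stand 13 mm farther back than shut.
Start: joints at [-1.284, 0.48, 1.596, -0, 1.065, -0.047], TCP at [0.213, -0.614, 0.231] pointing down, gripper open.
Joint ranges: [-2.75, 2.75], [-0.82, 2.05], [0.23, 2.67], [-1.56, 4.7], [0.09, 2.69], [-2.92, 2.92]. Speed limits (rad/s): [1.89, 1.89, 2.39, 3.01, 3.01, 3.01].

## Interface

Orientations are given as [roll, pitch, yaw] about the fixed x, y, z axes, in that order (R = Rz(yaw) Ry(pitch) Rx(roll)).
In Python, from cell import manip gives the robot as it stands.
- The arm moves only by the shell command python3 -m handwheel 'ROWS' [FORCE]. ROWS is JSON, a list of rows, each an object with "delta_pos": the shift along the world's x, y, z each as a share of 300 mm, from -1 to 1, a list of three; "turn": the turn, a rotation vector about the world's x, y, z each as a share of pi rad, from -1 to 1, a list of three; "jaw": the closure, from 0 (fully open) to 1 (shut). In form: [{"delta_pos": [dx, dy, dz], "turn": [wx, wy, wz], "jaw": jaw}, ...]. A call has 1 to 20 rows; each row is the pose to reach, as a shift and turn from the pose commanded when the call began, turning the shorter way round; what a row does not reach only later rows make up. A row lasts 1/8 s, in which the tool goes at most 62.5 mm and 10.7 degrees, less where a joint would pass 70% of its speed; a pose out of reach is approached as far as the arm can. A call with a number of a shift or a turn outside -1 to 1 is refused whole. A call with a gripper value outside its range is refused whole. The fingers move at their own pace and stop on an object; FORCE is the grip in N (left out, the last holds). Time passes only in rows, so rows that repeat a pose let the fingers close. It gives the time, the measured TCP pose, the force and the opening at its end, in the units of the state.
- manip.sense(): the state, without advancing time (a new reading comes with each control period).
- manip.capture(name): name is "scene" or "top" or "wrist"; returns the picture (420x560x3 uint8, blue, green, red); there is no depth.
- manip.get_calibration(name): a dict with "mtx" (3x3 intrinsics, pixels), "xyz" and "attitude" of the camera in the world; the wrist camera has in their place "tool_from_camera" (4x4, takes a point from camera to tool coordinates, whose origin is the TCP and whose axes are the tool frame's). Camera axes: x right, y up, looking along -z (the intrinsics and any distortion apply to the point x, -y, -z); pixel columns grow to the right and rows downward; lengths in m; the calibration is good to about 2 mm. The wrist camera is an equidistant fisheye: a pixel r from the principal point sees the ray r / f radians off the axis. A picture is of the moment at which its call begins: read the wrist's pose just before it. get_calibration takes no time and is no camera call.
- manip.close_job(): hands the job in, once; it reports no verdict.
The state is a dict: "t": time; "joints": joint angles; "dq": joint speeds; "tau": joint torques, N m; "ee_pos": TCP position; "tool_rot": TCP orientation; "force": force on the tool from outside, world axes, zero at the start; "torque": the same for the moment, N m; "gripper_width": opening from 0.0 (shut) to 1.0 (fully open).
Only numpy, scipy, OpenCV 4.12 (cv2) and the standard library are available. Lean on these libraries where they do the work, as an engineer would, in place of code of your own. Each camera call takes 0.05 s, during which the arm holds its last target. There are 200 camera calls.

## Task

Take the red-handled bench scraper out of the grey drying stand and lower it, blade down, into the slot of the dark wooden block until the blade reaches the bottom of the slot; only then let go of it. Leave the blue-handled scraper standing where it is in the drying stand.

Things in the scene. Friction and masses are not known exactly. Their poses are not given: they have to be found in the camera images.
- red_grip (a point): Centre of the handle of the red-handled bench scraper, the one to put away. Red bar handle 110 long (x) x 22 thick (y) x 30 mm high (z, up); steel blade 110 wide x 3 mm thick reaching 85 mm below it. Mass about 0.2 kg. It starts blade down, upright to within 5 degrees, in one of the two channels of the grey drying stand.
- red_edge (a point): Middle of the red blade's lower edge, 100 mm straight below red_grip; same axes. At the start it rests on the floor of a channel 40 mm deep and 6 mm wide (6 mm above the table) of the fixed grey stand, 140 x 160 x 46 mm: draw it straight up by over 40 mm before moving sideways. The two channels are parallel, 100 mm apart.
- slot (a point): Middle of the slot's floor in the fixed dark wood block (170 x 80, 70 mm high), 6 mm above the table. The slot runs along x; z is up. It is 135 long (x), 20 wide (y), 64 mm deep, open on top; the long sides are bevelled to a 32 mm mouth in the top 8 mm. The scraper may go in either way round and leans up to 17 degrees once let go.
- blue_grip (a point): Centre of the handle of the other scraper, of the same shape and size but with a blue handle and a white blade, standing in the other channel of the drying stand. Not to be disturbed.
Mind the look-alikes: they are no part of the job. Of the things that look like the part that bears slot, take the one that is nearest to the robot's base at the start.

How it is judged:
On the way:
1. the red scraper, still held in the gripper, has its blade more than 39 mm down in the slot (z of red_edge in the frame of slot below 0.025 m and x of red_edge in the frame of slot between -0.02 and 0.02 m and y of red_edge in the frame of slot between -0.015 and 0.015 m and contact force between the fingers and red above 1 N), for 0.1 s.
At the end, for the whole second after the job is handed in: The red scraper stands still, released, blade down in the slot: middle of its lower edge within 10 mm of the slot floor in height, 20 mm of the slot's middle along it and 15 mm across it, leaning less than 24 degrees. The blue scraper's handle is within 30 mm of its start (z of red_edge in the frame of slot below 0.01 m and x of red_edge in the frame of slot between -0.02 and 0.02 m and y of red_edge in the frame of slot between -0.015 and 0.015 m and angle between red_grip's own z axis and vertical below 0.42 rad and linear speed of red below 0.02 m/s and distance of blue_grip from where it was at the start of the episode below 0.03 m); the robot touches nothing.
It fails at once if the blue scraper is moved by more than 30 mm (distance of blue_grip from where it was at the start of the episode above 0.03 m).
It also fails if it takes over 38 s, if anything falls off the work surface, if the arm or the gripper's body presses on something with over 40 N, if the wrist force passes 120 N, or if a joint passes its speed limit or range.

## Working session

There is one attempt and no reset: what is moved stays moved. The work goes in short steps, Python scripts to look and compute and a shell command to move; the robot and the scene stay as the last step left them, time stands still between calls to the robot, and variables do not carry over. Pictures are saved under pics/ and viewed, about 8 in all and at most 12, crops included, and the job is handed in when it is done.

```bash
mkdir -p pics; ls
python3 - <<'E'
from cell import manip
import cv2,numpy as np
for n in("scene","top"):
    im=manip.capture(n); cv2.imwrite(f"pics/{n}0.png",im)
    c=manip.get_calibration(n); print(n,c)
print(manip.get_calibration("wrist")); print(manip.sense())
E
```

```text
pics
scene {'mtx': array([[516.46697948,   0.        , 276.15189959],
       [  0.        , 516.46697948, 209.97687698],
       [  0.        ,   0.        ,   1.        ]]), 'xyz': array([1.36515818, 0.14780255, 0.80600197]), 'attitude': array([0.86810072, 0.00857234, 1.72533304])}
top {'mtx': array([[468.11002909,   0.        , 276.29552795],
       [  0.        , 468.11002909, 216.69889256],
       [  0.        ,   0.        ,   1.        ]]), 'xyz': array([0.50338937, 0.01415125, 1.3470732 ]), 'attitude': array([ 0.04260264,  0.00512569, -1.5992543 ])}
{'mtx': array([[325.1922621 ,   0.        , 281.32747001],
       [  0.        , 325.1922621 , 206.88366481],
       [  0.        ,   0.        ,   1.        ]]), 'tool_from_camera': array([[ 1.25356257e-03,  2.76869651e-01, -9.60906668e-01,
        -1.43278007e-01],
       [ 9.99999148e-01, -6.97352570e-04,  1.10363032e-03,
        -1.55578971e-03],
       [-3.64528993e-04, -9.60907233e-01, -2.76870289e-01,
        -6.93363815e-02],
       [ 0.00000000e+00,  0.00000000e+00,  0.00000000e+00,
         1.00000000e+00]])}
{'t': 0.1, 'joints': array([-1.28361374e+00,  4.80781130e-01,  1.59681210e+00, -5.25863522e-06,
        1.06513772e+00, -4.65998733e-02]), 'dq': array([-0.00019288, -0.00223592, -0.00083578, -0.001146  ,  0.00021632,
        0.00115655]), 'tau': array([-2.99583871e-04, -9.52259445e+01, -4.31040502e+01, -8.80864968e-05,
        5.18696223e-03, -3.24800112e-06]), 'ee_pos': array([ 0.21286136, -0.61374996,  0.23072833]), 'tool_rot': array([-1.61335717,  1.56965802,  1.8620205 ]), 'force': array([-0.22050159,  0.04686202,  0.19130972]), 'torque': array([ 0.01457131, -0.01382069, -0.04316748]), 'gripper_width': 1.0026618911541965}
```

View pics/top0.png

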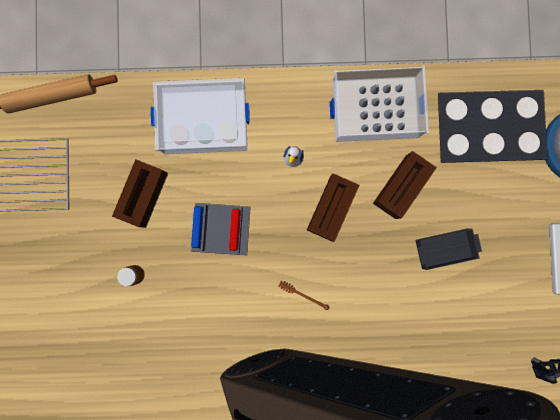

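View pics/scene0.png

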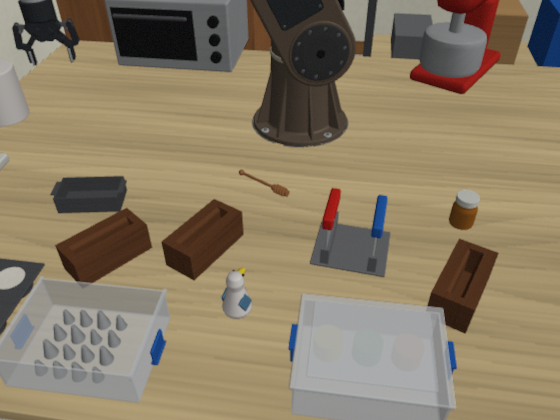

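The top view shows three dark blocks, at (140,193), (333,207) and (405,185). The stand is at (221,229), with blue at (197,227) and red at (235,230). I'll measure them and crop the blocks.

```bash
cat > h.py <<'E'
import cv2,numpy as np
from cell import manip
from scipy.spatial.transform import Rotation as R
def cast(n,uv,z):
    c=manip.get_calibration(n); uv=np.atleast_2d(uv).astype(float)
    d=np.c_[uv,np.ones(len(uv))]@np.linalg.inv(c["mtx"]).T*[1,-1,-1]
    d=d@R.from_euler("xyz",c["attitude"]).as_matrix().T
    return c["xyz"]+d*((z-c["xyz"][2])/d[:,2])[:,None]
def box(n,mask,z):
    cs,_=cv2.findContours(mask.astype(np.uint8),cv2.RETR_EXTERNAL,cv2.CHAIN_APPROX_NONE)
    for k in cs:
        if cv2.contourArea(k)<100: continue
        px=k[:,0].mean(0)
        p=cast(n,k[:,0],z)[:,:2]
        (cx,cy),(w,h),a=cv2.minAreaRect((p*1000).astype(np.float32))
        if w<h: w,h,a=h,w,a+90
        yield px,cx,cy,w,h,a
def masks(im):
    hsv=cv2.cvtColor(im,cv2.COLOR_BGR2HSV); H,S,V=cv2.split(hsv)
    return dict(red=((H<6)|(H>174))&(S>190)&(V>120),blue=(H>105)&(H<125)&(S>180)&(V>90),wood=((H<15)&(S>80)&(V<110)))
E
python3 - <<'E'
from h import *
im=cv2.imread("pics/top0.png"); m=masks(im)
for k,z in(("red",.121),("blue",.121),("wood",.07)):
    for b in box("top",m[k],z): print(k,np.round(b[0]),np.round(b[1:],1),"dist",round(np.hypot(b[1],b[2])))
cv2.imwrite("pics/crop1.png",cv2.resize(im[140:270,100:450],None,fx=2.28,fy=2.28,interpolation=cv2.INTER_CUBIC))
E
```

```text
red [234. 229.] [526.9 131.6 105.9  18.3 174.5] dist 543
blue [196. 227.] [536.  230.3 108.1  18.7 174.4] dist 583
wood [333. 207.] [ 580.1 -135.   170.9   82.1  154.4] dist 596
wood [139. 194.] [631.6 392.1 168.8  97.2 157.1] dist 743
wood [404. 185.] [ 635.1 -333.4  180.5   87.1  143.3] dist 717
```

View pics/crop1.png

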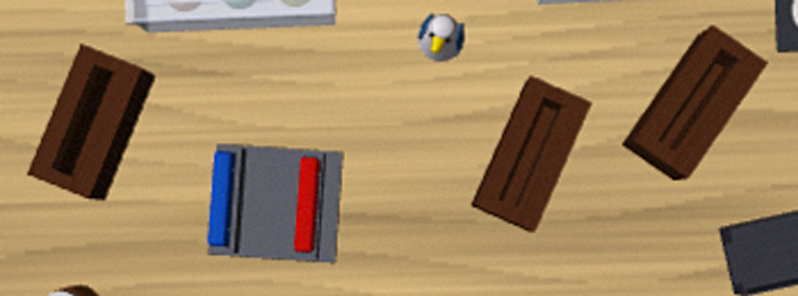

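Candidates are (333,207), 0.60 m from the base, (404,185) at 0.72 m and (139,194) at 0.74 m. I take (333,207): it is the nearest, measures 171x82 mm, and the crop shows its slot. Next is the turn needed, checked by triangulating from both views.

Run:
```python
from h import *
s=manip.sense(); T=R.from_euler("xyz",s["tool_rot"]); print(T.as_matrix().round(3))
for hdg in(84.5,-95.5):
    a=np.radians(hdg); y=np.array([np.cos(a),np.sin(a),0]); x=np.array([0,0,-1.]); z=np.cross(x,y)
    G=R.from_matrix(np.c_[x,y,z]); print(hdg,((G*T.inv()).as_rotvec()/np.pi).round(4), T.inv().as_matrix().shape)
im=cv2.imread("pics/scene0.png"); m=masks(im)
for k in("red","blue"):
    for b in box("scene",m[k],.106): print(k,np.round(b[0]),np.round(b[1:],1))
```

```text
[[-0.     0.328 -0.945]
 [ 0.001 -0.945 -0.328]
 [-1.    -0.001 -0.   ]]
84.5 [ 0.000e+00 -5.000e-04  8.632e-01] (3, 3)
-95.5 [-0.0004 -0.     -0.1368] (3, 3)
red [332. 208.] [523.7 128.8 130.1  20.7 174.4]
red [459.  72.] [-242.6  471.1  318.4  181.5  151.2]
red [490.  17.] [-657.7  621.1  424.1   42.1  166.5]
blue [157. 347.] [ 910.5 -121.2   62.1   17.4    1.2]
blue [379. 216.] [534.9 228.1 132.8  18.3 174.5]
blue [555.  45.] [-463.7  823.8  451.9   45.4  160.4]
```

```bash
python3 -m handwheel '[{"delta_pos":[0.86,0.95,0.1],"turn":[0,0,-0.05],"jaw":0},{"delta_pos":[0.86,0.95,0.1],"turn":[0,0,-0.05],"jaw":0},{"delta_pos":[0.86,0.95,0.1],"turn":[0,0,-0.05],"jaw":0},{"delta_pos":[0.86,0.95,0.1],"turn":[0,0,-0.05],"jaw":0},{"delta_pos":[0.86,0.95,0.1],"turn":[0,0,-0.05],"jaw":0},{"delta_pos":[0.86,0.95,0.1],"turn":[0,0,-0.05],"jaw":0},{"delta_pos":[0.86,0.95,0.1],"turn":[0,0,-0.05],"jaw":0}]' 60
```

```text
t: 0.98
ee_pos: [0.473, -0.3262, 0.2614]
tool_rot: [-2.456, 1.57, 0.866]
force: [-0.9, -0.5, -0.1]
gripper_width: 1.0
```

```bash
python3 -m handwheel '[{"delta_pos":[0.14,0.9,0],"turn":[0,0,-0.05],"jaw":0},{"delta_pos":[0.14,0.9,0],"turn":[0,0,-0.05],"jaw":0},{"delta_pos":[0.14,0.9,0],"turn":[0,0,-0.05],"jaw":0},{"delta_pos":[0.14,0.9,0],"turn":[0,0,-0.05],"jaw":0},{"delta_pos":[0.14,0.9,0],"turn":[0,0,-0.05],"jaw":0}]'
python3 -m handwheel '[{"delta_pos":[0.05,0.62,0],"turn":[0,0,-0.037],"jaw":0},{"delta_pos":[0.05,0.62,0],"turn":[0,0,-0.037],"jaw":0},{"delta_pos":[0.05,0.62,0],"turn":[0,0,-0.037],"jaw":0},{"delta_pos":[0.05,0.62,0],"turn":[0,0,-0.037],"jaw":0},{"delta_pos":[0.05,0.62,0],"turn":[0,0,-0.037],"jaw":0}]'
cat >> h.py <<'E'
def wcast(uv,z,s):
    c=manip.get_calibration("wrist"); K=c["mtx"]; M=c["tool_from_camera"]
    q=(np.atleast_2d(uv)-K[:2,2])/K[0,0]; r=np.hypot(*q.T); 
    d=np.c_[q[:,0]/r*np.sin(r),-q[:,1]/r*np.sin(r),-np.cos(r)]
    T=R.from_euler("xyz",s["tool_rot"]).as_matrix()
    o=s["ee_pos"]+T@M[:3,3]; d=d@(T@M[:3,:3]).T
    return o+d*((z-o[2])/d[:,2])[:,None]
E
python3 - <<'E'
from h import *
s=manip.sense(); im=manip.capture("wrist"); cv2.imwrite("pics/w1.png",im)
T=R.from_euler("xyz",s["tool_rot"]).as_matrix(); print(s["ee_pos"],T[:,1],s["joints"])
m=masks(im)
for k in("red","blue"):
    cs,_=cv2.findContours(m[k].astype(np.uint8),cv2.RETR_EXTERNAL,cv2.CHAIN_APPROX_NONE)
    for c in cs:
        if cv2.contourArea(c)<300: continue
        p=wcast(c[:,0],.121,s)[:,:2]*1000
        print(k,c[:,0].mean(0).round(),cv2.boundingRect(c),cv2.minAreaRect(p.astype(np.float32)))
E
```

```text
t: 1.6
ee_pos: [0.5128, -0.0568, 0.2611]
tool_rot: [-0.586, 1.57, 2.577]
force: [-0.0, 0.0, 0.0]
gripper_width: 0.998
t: 2.22
ee_pos: [0.5277, 0.1263, 0.261]
tool_rot: [0.75, 1.57, -2.488]
force: [-0.1, -0.4, 0.2]
gripper_width: 1.002
[0.52774811 0.1262783  0.26095938] [-9.58737412e-02 -9.95393294e-01  6.45109801e-04] [ 1.79291960e-01  2.99750590e-01  1.80720774e+00 -5.02910504e-04
  1.03547618e+00  1.84636648e+00]
```

View pics/w1.png

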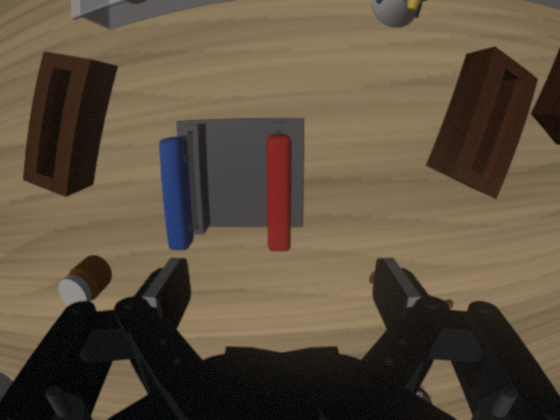

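The wrist view shows red under the jaws, rows 135-250 at column about 279, and blue clear to the left at (176,193). My mask was too strict for this darker view, so I relax it.

Run:
```python
from h import *
s=manip.sense(); im=cv2.imread("pics/w1.png")
H,S,V=cv2.split(cv2.cvtColor(im,cv2.COLOR_BGR2HSV))
m={"red":((H<6)|(H>174))&(S>170)&(V>60),"blue":(H>105)&(H<125)&(S>170)&(V>60)}
for k in m:
    cs,_=cv2.findContours(m[k].astype(np.uint8),cv2.RETR_EXTERNAL,cv2.CHAIN_APPROX_NONE)
    for c in cs:
        if cv2.contourArea(c)<300: continue
        for z in(.121,.106):
            print(k,cv2.boundingRect(c),z,cv2.minAreaRect((wcast(c[:,0],z,s)[:,:2]*1000).astype(np.float32)))
H=(H<20)&(S>60)&(V<75);
```

```text
red (267, 135, 23, 115) 0.121 ((526.7144775390625, 129.89212036132812), (19.414478302001953, 106.3759765625), 84.74617767333984)
red (267, 135, 23, 115) 0.106 ((523.0215454101562, 130.41102600097656), (20.44245719909668, 112.00849914550781), 84.74617767333984)
```

```bash
python3 -m handwheel '[{"delta_pos":[0,0.013,-0.1],"turn":[0,0,0],"jaw":0},{"delta_pos":[0,0.013,-0.25],"turn":[0,0,0],"jaw":0},{"delta_pos":[0,0.013,-0.4],"turn":[0,0,0],"jaw":0},{"delta_pos":[0,0.013,-0.5],"turn":[0,0,0],"jaw":0},{"delta_pos":[0,0.013,-0.573],"turn":[0,0,0],"jaw":0},{"delta_pos":[0,0.013,-0.573],"turn":[0,0,0],"jaw":0}]' 60
python3 -m handwheel '[{"delta_pos":[0,0,0],"turn":[0,0,0],"jaw":1},{"delta_pos":[0,0,0],"turn":[0,0,0],"jaw":1},{"delta_pos":[0,0,0],"turn":[0,0,0],"jaw":1},{"delta_pos":[0,0,0],"turn":[0,0,0],"jaw":1},{"delta_pos":[0,0,0],"turn":[0,0,0],"jaw":1},{"delta_pos":[0,0,0],"turn":[0,0,0],"jaw":1},{"delta_pos":[0,0,0],"turn":[0,0,0],"jaw":1},{"delta_pos":[0,0,0],"turn":[0,0,0],"jaw":1}]' 60
```

```text
t: 3.02
ee_pos: [0.5271, 0.129, 0.0882]
tool_rot: [0.321, 1.568, -2.92]
force: [-0.8, 0.4, -0.1]
gripper_width: 1.003
t: 4.03
ee_pos: [0.5283, 0.1306, 0.0901]
tool_rot: [2.922, 1.57, -0.316]
force: [-0.6, -4.3, 10.4]
gripper_width: 0.245
```

```bash
python3 -m handwheel '[{"delta_pos":[0,0,0.05],"turn":[0,0,0],"jaw":1},{"delta_pos":[0,0,0.1],"turn":[0,0,0],"jaw":1},{"delta_pos":[0,0,0.17],"turn":[0,0,0],"jaw":1},{"delta_pos":[0,0,0.25],"turn":[0,0,0],"jaw":1},{"delta_pos":[0,0,0.35],"turn":[0,0,0],"jaw":1},{"delta_pos":[0,0,0.45],"turn":[0,0,0],"jaw":1},{"delta_pos":[0,0,0.5],"turn":[0,0,0],"jaw":1},{"delta_pos":[0,0,0.5],"turn":[0,0,0],"jaw":1}]'
python3 - <<'E'
from h import *
s=manip.sense(); im=manip.capture("wrist"); cv2.imwrite("pics/w2.png",im)
for n in("scene","top"): cv2.imwrite(f"pics/{n}2.png",manip.capture(n))
print(s["ee_pos"],s["force"],s["gripper_width"])
E
```

```text
t: 5.03
ee_pos: [0.5284, 0.1309, 0.2405]
tool_rot: [-2.866, 1.569, 0.18]
force: [-0.6, -0.0, -1.8]
gripper_width: 0.246
[0.52842188 0.13092088 0.24045037] [-0.63410219 -0.0049283  -1.76500848] 0.24637308379223
```

View pics/scene2.png

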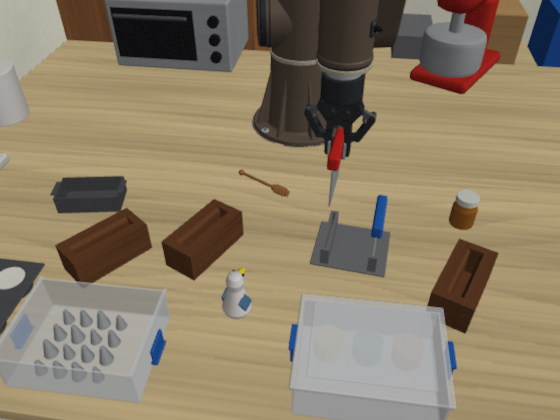

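View pics/w2.png

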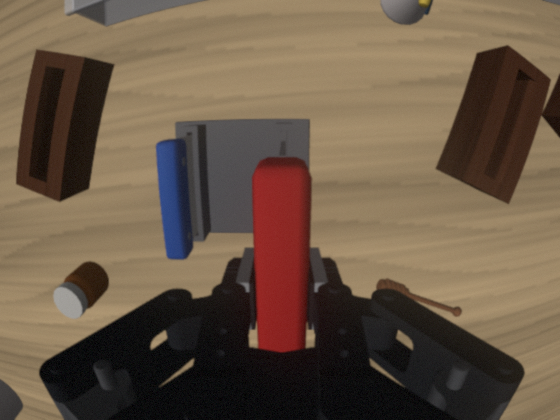

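The scraper is held nearly upright, the blade is clear of the stand and blue has not moved. Now I refine the slot from the top picture and its lean from the wrist picture.

Run:
```python
from h import *
# top view: gradient-based slot + top face
im=cv2.imread("pics/top2.png"); 
c=im[165:250,298:368]; c=cv2.resize(c,None,fx=7,fy=7,interpolation=cv2.INTER_CUBIC); c=cv2.convertScaleAbs(c,alpha=2)
w=cv2.imread("pics/w2.png")[35:215,425:560]; w=cv2.convertScaleAbs(cv2.resize(w,None,fx=3.3,fy=3.3,interpolation=cv2.INTER_CUBIC),alpha=2.2)
h=max(c.shape[0],w.shape[0]); o=np.zeros((h,c.shape[1]+w.shape[1]-140+0,3),np.uint8) if 0 else np.zeros((h,c.shape[1]+w.shape[1],3),np.uint8)
o[:c.shape[0],:c.shape[1]]=c; o[:w.shape[0],c.shape[1]:]=w; print(o.shape,c.shape); cv2.imwrite("pics/crop2.png",o[:600,:])
```

```text
(595, 936, 3) (595, 490, 3)
```

View pics/crop2.png

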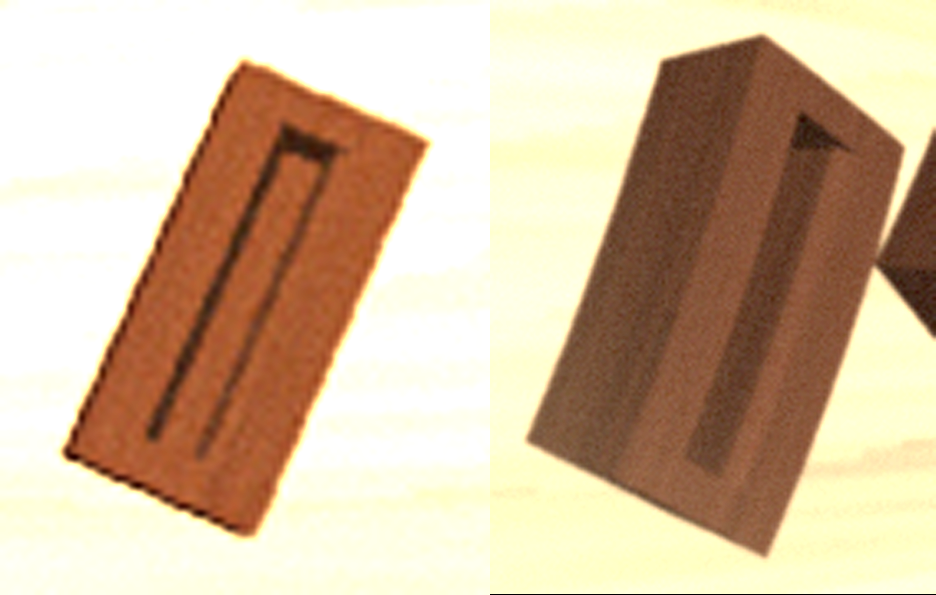

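Run:
```python
from h import *
s=manip.sense()
f=lambda p,k,o:(np.array(p)+.5)/k-.5+o
t=cast("top",f([(247,64),(428,143),(250,530),(75,447)],7,[298,165]),.07)[:,:2]
w=wcast(f([(763-490,36),(903-490,148),(767-490,556)],3.3,[425,35]),.07,s)[:,:2]
ang=lambda v:np.degrees(np.arctan2(v[1],v[0])).round(1)
print("top",t.round(4).tolist(),t.mean(0),ang(t[1]-t[2]),ang(t[0]-t[3]))
print("wrist",w.round(4).tolist(),"centre",(w[0]+w[2])/2,ang(w[1]-w[2]),np.linalg.norm(w[1]-w[2]),np.linalg.norm(w[1]-w[0]))
# red handle in top / scene now: height known approx
red=lambda im:(lambda H,S,V:((H<6)|(H>174))&(S>170)&(V>60))(*cv2.split(cv2.cvtColor(im,cv2.COLOR_BGR2HSV)))
T=R.from_euler("xyz",s["tool_rot"]).as_matrix(); print("tool y",ang(T[:2,1]),T[:,0])
m=red(cv2.imread("pics/w2.png"))
cs,_=cv2.findContours(m.astype(np.uint8),cv2.RETR_EXTERNAL,cv2.CHAIN_APPROX_NONE); c=max(cs,key=cv2.contourArea)
print(cv2.boundingRect(c),cv2.minAreaRect((wcast(c[:,0],.271,s)[:,:2]*1000).astype(np.float32)))
```

```text
top [[0.6714, -0.1391], [0.6383, -0.2087], [0.4893, -0.1342], [0.5235, -0.0671]] [ 0.58061288 -0.13728532] -26.6 -26.0
wrist [[0.6694, -0.1366], [0.6355, -0.2069], [0.4847, -0.1365]] centre [ 0.57709023 -0.13656269] -25.0 0.1664114863414611 0.0780176339324911
tool y -95.5 [-1.59008122e-03 -2.98876554e-04 -9.99998691e-01]
(253, 159, 57, 194) ((539.511962890625, 130.76341247558594), (20.53300666809082, 83.64379119873047), 84.1709213256836)
```

```bash
python3 -m handwheel '[{"delta_pos":[0.03,-0.12,0],"turn":[0,0,-0.02],"jaw":1},{"delta_pos":[0.06,-0.27,0],"turn":[0,0,-0.04],"jaw":1},{"delta_pos":[0.09,-0.44,0],"turn":[0,0,-0.06],"jaw":1},{"delta_pos":[0.12,-0.6,0],"turn":[0,0,-0.08],"jaw":1},{"delta_pos":[0.15,-0.75,0],"turn":[0,0,-0.1],"jaw":1},{"delta_pos":[0.17,-0.85,0],"turn":[0,0,-0.113],"jaw":1},{"delta_pos":[0.173,-0.893,0],"turn":[0,0,-0.113],"jaw":1},{"delta_pos":[0.173,-0.893,-0.15],"turn":[0,0,-0.113],"jaw":1},{"delta_pos":[0.173,-0.893,-0.15],"turn":[0,0,-0.113],"jaw":1}]'
python3 - <<'E'
from h import *
s=manip.sense(); im=manip.capture("wrist"); cv2.imwrite("pics/w3.png",im)
for n in("scene","top"): cv2.imwrite(f"pics/{n}3.png",manip.capture(n))
T=R.from_euler("xyz",s["tool_rot"]).as_matrix();print(s["ee_pos"],s["force"],s["gripper_width"],T[:,1])
a=cv2.convertScaleAbs(cv2.imread("pics/scene3.png")[80:290,130:300],alpha=1.6)
cv2.imwrite("pics/crop3.png",cv2.resize(a,None,fx=2.8,fy=2.8,interpolation=cv2.INTER_CUBIC))
E
```

```text
t: 6.3
ee_pos: [0.5773, -0.136, 0.1913]
tool_rot: [0.148, 1.564, 2.839]
force: [-1.2, -0.5, -1.3]
gripper_width: 0.248
[ 0.57730036 -0.13598599  0.19133369] [-1.2398199  -0.49111827 -1.34764628] 0.24793141565827131 [-0.4356452 -0.9001179  0.0010087]
```

View pics/crop3.png

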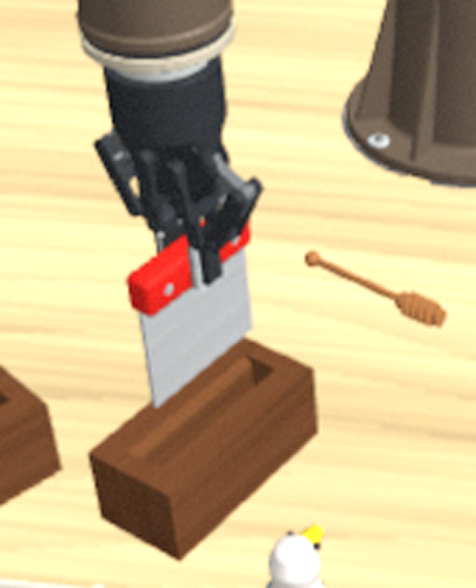

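View pics/w3.png

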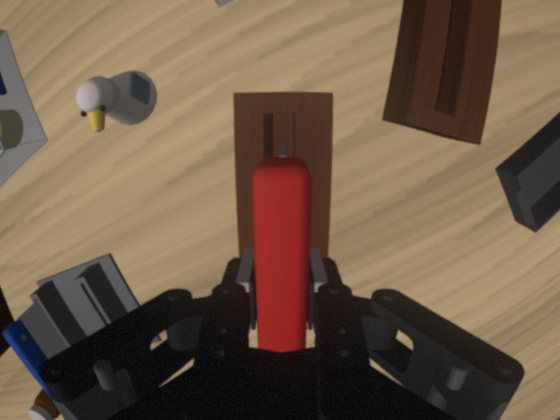

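Handle and slot line up in the wrist view: handle centre column 282, slot about 280, block 235-332. In the crop I cast the lower blade corners (155,403) and (250,330) to check x, y and lean.

Run:
```python
from h import *
s=manip.sense()
px=(np.array([(155,403),(251,331)])+.5)/2.8-.5+[130,80]
p=cast("scene",px,.107)[:,:2]; a=np.radians(-25.8); ax=np.array([np.cos(a),np.sin(a)]); n=np.array([-ax[1],ax[0]])
C=np.array([.579,-.1365])
print(s["ee_pos"],[( (q-C)@ax,(q-C)@n) for q in list(p)+[p.mean(0),s["ee_pos"][:2]]],np.linalg.norm(p[0]-p[1]))
# block top corners in scene for the same comparison
q=(np.array([(91,455),(247,338),(316,372),(183,500)])+.5)/2.8-.5+[130,80]
b=cast("scene",q,.07)[:,:2]; print("block",[( (v-C)@ax,(v-C)@n) for v in b], b[[0,2]].mean(0))
```

```text
[ 0.58029177 -0.13664929  0.19538116] [(np.float64(0.04774100805136129), np.float64(-0.005375024361228265)), (np.float64(-0.055990891916081684), np.float64(-0.0006215662382163707)), (np.float64(-0.00412494193236015), np.float64(-0.0029982952997222936)), (np.float64(0.0012279819696061787), np.float64(0.00042780854324008877))] 0.10384075517340398
block [(np.float64(0.08867947883728958), np.float64(-0.037341780057668576)), (np.float64(-0.08109519523755798), np.float64(-0.02925795510026756)), (np.float64(-0.07878369190402687), np.float64(0.04259268364393651)), (np.float64(0.08542622234056209), np.float64(0.04956456652868173))] [ 0.58459736 -0.13628973]
```

The wrist view, which shows the offset across the slot directly, puts both the handle (column 282) and the blade tip (column 283) within about 3 mm of the slot line. The scene cast is coarser: the hand-picked corners have errors of 5-8 mm. I lower in stages and watch the force.

```bash
python3 -m handwheel '[{"delta_pos":[0,0,-0.07],"turn":[0,0,0],"jaw":1},{"delta_pos":[0,0,-0.12],"turn":[0,0,0],"jaw":1},{"delta_pos":[0,0,-0.17],"turn":[0,0,0],"jaw":1},{"delta_pos":[0,0,-0.2],"turn":[0,0,0],"jaw":1},{"delta_pos":[0,0,-0.2],"turn":[0,0,0],"jaw":1},{"delta_pos":[0,0,-0.2],"turn":[0,0,0],"jaw":1}]'
python3 - <<'E'
from h import *
cv2.imwrite("pics/scene4.png",manip.capture("scene"));s=manip.sense();print(s["ee_pos"],s["force"])
a=cv2.convertScaleAbs(cv2.imread("pics/scene4.png")[100:290,130:280],alpha=1.6)
cv2.imwrite("pics/crop4.png",cv2.resize(a,None,fx=3,fy=3,interpolation=cv2.INTER_CUBIC))
E
```

```text
t: 7.2
ee_pos: [0.5802, -0.1372, 0.1348]
tool_rot: [-2.948, 1.57, -0.258]
force: [0.5, -0.7, -2.6]
gripper_width: 0.249
[ 0.58023546 -0.13721827  0.13488659] [ 0.85572834 -0.55308646 -1.61679758]
```

View pics/crop4.png

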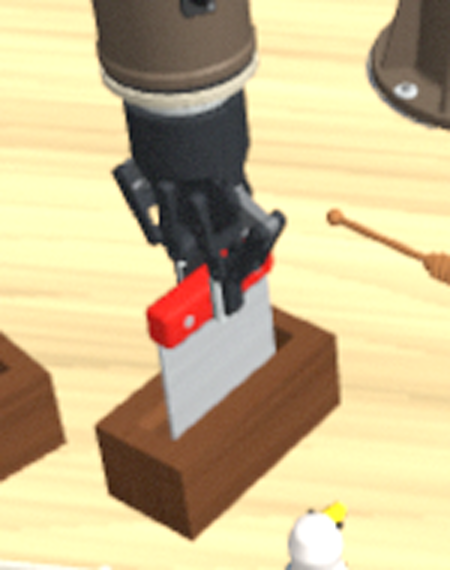

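The blade is inside the slot with no contact force (about 20 mm deep). I continue down.

```bash
python3 -m handwheel '[{"delta_pos":[0,0,-0.04],"turn":[0,0,0],"jaw":1},{"delta_pos":[0,0,-0.08],"turn":[0,0,0],"jaw":1},{"delta_pos":[0,0,-0.12],"turn":[0,0,0],"jaw":1},{"delta_pos":[0,0,-0.135],"turn":[0,0,0],"jaw":1},{"delta_pos":[0,0,-0.14],"turn":[0,0,0],"jaw":1},{"delta_pos":[0,0,-0.14],"turn":[0,0,0],"jaw":1}]'
```

```text
t: 8.0
ee_pos: [0.58, -0.1371, 0.0925]
tool_rot: [-2.99, 1.571, -0.3]
force: [0.1, -0.3, -1.5]
gripper_width: 0.248
```

```bash
python3 -m handwheel '[{"delta_pos":[0,0,-0.005],"turn":[0,0,0],"jaw":1},{"delta_pos":[0,0,-0.01],"turn":[0,0,0],"jaw":1},{"delta_pos":[0,0,-0.013],"turn":[0,0,0],"jaw":1},{"delta_pos":[0,0,-0.013],"turn":[0,0,0],"jaw":1},{"delta_pos":[0,0,-0.013],"turn":[0,0,0],"jaw":1}]'
```

```text
t: 8.62
ee_pos: [0.5803, -0.1372, 0.0901]
tool_rot: [-2.973, 1.569, -0.283]
force: [-7.3, 2.2, 25.3]
gripper_width: 0.25
```

Bottom reached: 25 N at TCP height 0.0901, the same height as at the grasp. I release in place, then retreat upward.

```bash
python3 -m handwheel '[{"delta_pos":[0,0,0.003],"turn":[0,0,0],"jaw":1},{"delta_pos":[0,0,0.003],"turn":[0,0,0],"jaw":0.6},{"delta_pos":[0,0,0.003],"turn":[0,0,0],"jaw":0.4},{"delta_pos":[0,0,0.003],"turn":[0,0,0],"jaw":0},{"delta_pos":[0,0,0.003],"turn":[0,0,0],"jaw":0},{"delta_pos":[0,0,0.003],"turn":[0,0,0],"jaw":0},{"delta_pos":[0,0,0.003],"turn":[0,0,0],"jaw":0},{"delta_pos":[0,0,0.003],"turn":[0,0,0],"jaw":0}]'
```

```text
t: 9.62
ee_pos: [0.5799, -0.1371, 0.0894]
tool_rot: [-2.654, 1.571, 0.036]
force: [0.1, -0.2, -0.8]
gripper_width: 0.998
```

```bash
python3 -m handwheel '[{"delta_pos":[0,0,0.05],"turn":[0,0,0],"jaw":0},{"delta_pos":[0,0,0.15],"turn":[0,0,0],"jaw":0},{"delta_pos":[0,0,0.3],"turn":[0,0,0],"jaw":0},{"delta_pos":[0,0,0.45],"turn":[0,0,0],"jaw":0},{"delta_pos":[0,0,0.5],"turn":[0,0,0],"jaw":0},{"delta_pos":[0,0,0.5],"turn":[0,0,0],"jaw":0}]'
python3 - <<'E'
from h import *
im=manip.capture("scene");s=manip.sense();print(s["gripper_width"],s["force"]);t=manip.capture("top")
for n,i in(("scene",im),("top",t)):
    for k in("red","blue"):
        for b in box(n,masks(i)[k],.121 if n=="top" else .106): print(n,k,np.round(b[0]),np.round(b[1:],1))
cv2.imwrite("pics/crop5.png",cv2.resize(im[100:300,130:400],None,fx=2.5,fy=2.5,interpolation=cv2.INTER_CUBIC))
E
```

```text
t: 10.38
ee_pos: [0.5803, -0.1373, 0.2407]
tool_rot: [-2.967, 1.568, -0.277]
force: [0.0, 0.7, -1.2]
gripper_width: 0.998
0.9980049449231244 [-1.27629086 -0.21763046 -1.30294122]
scene red [208. 215.] [ 583.7 -123.9  122.6   37.3  153.9]
scene red [459.  72.] [-238.7  469.   319.9  182.9  150.8]
scene red [490.  17.] [-657.8  620.6  424.1   43.2  166.5]
scene blue [157. 347.] [ 910.4 -121.1   62.3   17.7    3.2]
scene blue [379. 216.] [535.4 228.  133.7  18.5 174.7]
scene blue [555.  45.] [-463.7  823.8  451.9   45.4  160.4]
top blue [196. 227.] [535.9 230.  107.9  19.3 174.4]
```

View pics/crop5.png

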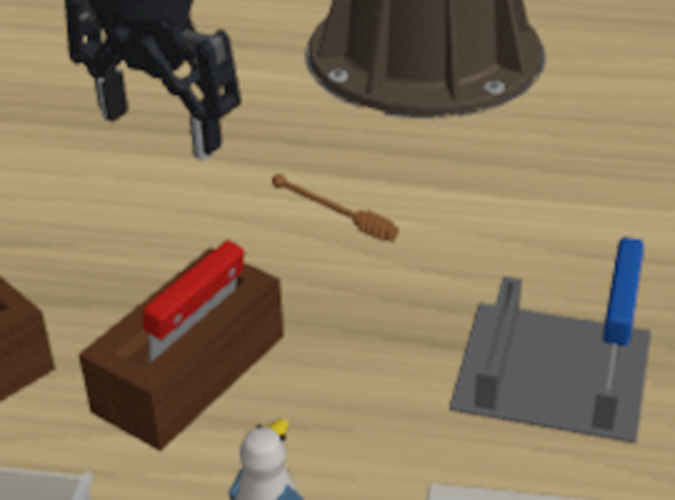

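```bash
python3 -c "
from cell import manip
print(manip.close_job(), manip.sense()['t'])"
```

```text
the job is handed in; nothing more can be done
the job is handed in; nothing more can be done
```

The red scraper is standing blade down in the slot of the nearest dark block, released, and I have handed the job in. No verdict is reported. The last clock reading was 10.4 s of the 38 s allowed.

**What I did:** I gripped the red handle with 60 N, drew it 150 mm straight up out of the stand, and turned it about 20° to line up with the slot. I then lowered it in stages until it touched bottom: 25 N at tool height 0.0901 m, the same height as at the grasp. Only then did I open the jaws and back off 150 mm.

**Last checks:**
- **Red scraper:** the final picture shows it upright with a slight lean toward the slot wall. Its handle is about 1 mm from the slot's middle along the slot. I did not measure the lean angle or the edge height after release.
- **Blue scraper:** its handle measures less than 1 mm from where it started, in both the scene and top views.
- **Robot:** the gripper is open, the wrist force is about 1–2 N, and the arm is clear of everything.

**What disagreed:** before insertion, the scene camera suggested the blade was 5–8 mm off the block centre, while the wrist view showed about 3 mm or less. I trusted the wrist view, and the blade went in without contact force. The top view could not confirm red at the end: it found no red handle, most likely because the arm hid it.

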